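# Stand the folding slope up on its spring prop leg

### The arm

A 7-joint arm with a two-finger parallel gripper is mounted at the origin on the work surface. World frame = base frame: x ahead of the robot, y to its left, z up, the work surface at z = 0. Lengths are in m, angles in rad, forces in N, time in s.
With the tool pointing down it reaches from about 0.425 to 0.875 m from the base axis. Payload 8.4 kg.
Tool frame: the origin (TCP) lies on the centre line of the jaws, within the pads' length; the fingertips stand 19 mm ahead of it and the grasp point (between the pads) is the TCP; z points along the fingers, y is the line along which they close (so a half turn about z gives the same grasp; the last joint's range is limited). The gripper opens to 85 mm and grips with 20 to 120 N. Pads are 22 mm wide; open, the fingers measure 114 mm over their backs; the gripper's body (76 mm by 85 mm) begins 54 mm behind the grasp point. The pads swing forward as they close: fully open they stand 13 mm farther back than shut.
Start: joints at [-1.285, 0.333, 0.04, 1.465, -0.013, 1.343, -0.059], TCP at [0.244, 0.602, 0.25] pointing down, gripper open.
Joint ranges: [-2.58, 2.58], [-0.38, 2.09], [-1.3, 1.39], [0.25, 2.4], [-1.5, 4.64], [0.08, 2.09], [-2.65, 2.65]. Speed limits (rad/s): [2.22, 2.22, 2.79, 2.79, 3.14, 3.14, 3.14].

### API

Orientations are given as a unit quaternion [x, y, z, w].
In Python, from rig import env gives the robot as it stands. The module is installed in compiled form; this text tells all that it offers. Calls block until the motion is done:
- env.goto(position, orientation): joint-space move of the TCP to a pose.
- env.movel(position, rate=0.15, rotation=None, stop_force=None): straight line of the TCP; rotation=None keeps the orientation; rate is the mean speed in m/s. With stop_force (N) it stops when the force on the tool has changed by that much, and returns True; else False.
- env.movej(angles): joint-space move.
- env.gripper_to(opening): finger opening in m; the grip force is fixed at half the most; returns when the fingers have stopped.
- env.wait(seconds).
- env.inverse_kinematics(position, orientation): joint angles nearest the present ones, or None.
- env.get_image(name): name is "scene" or "side" or "wrist"; returns (picture, depth): 480x640x3 uint8, red, green, blue; 480x640 float32, m along the optical axis (not along the pixel's ray), 0 where there is no reading.
- env.camera_info(name): a dict with "vfov" (degrees; the focal length in pixels is half the picture's height over the tangent of half this angle, whatever the lens; pixels are square), "cx", "cy" (the principal point, pixels), "eye" and "rotation" of the camera in the world; the wrist camera has in their place "hand_eye" (4x4, takes a point from camera to tool coordinates, whose origin is the TCP and whose axes are the flange's). Camera axes: x right, y down, z forward; pixel columns grow to the right and rows downward; lengths in m; the calibration is good to about 2 mm. A picture is of the moment at which its call begins: read the wrist's pose just before it. camera_info takes no time and is no camera call.
A pose or a line that the arm cannot do raises env.PlanningError and nothing moves.
- env.job_done(): hands the job in; it is judged then, once.
Readings, each from a call of its own:
- env.read_clock(): time.
- env.read_joint_pos(): joint angles.
- env.read_qd(): joint speeds.
- env.read_joint_efforts(): joint torques, N m.
- env.read_tcp_pos(): TCP position.
- env.read_tool_rot(): TCP orientation.
- env.read_force(): force on the tool from outside, world axes, zero at the start.
- env.read_torque(): the same for the moment, N m.
- env.read_gripper_width(): finger opening in m.
- env.read_finger_force(): force on a finger pad.
Only numpy, scipy, OpenCV 4.12 (cv2) and the standard library are available. Lean on these libraries where they do the work, as an engineer would, in place of code of your own. Each camera call takes 0.05 s, during which the arm holds its last target. There are 200 camera calls.

### The job

Stand up the folding slope that carries the green sheet: push its red handle bar over from the front, towards the back of the stand, until the spring leg snaps past its centre and locks and the slope stands on it by itself. Leave the slope with the purple sheet folded flat.

Things in the scene. Friction and masses are not known exactly. Their poses are not given: they have to be found in the camera images.
- green_stand: Folding slope with a green sheet, screwed down. Grey base plate 290 x 170 x 8 mm; origin: centre of its underside; x to its back, z up, front end has a raised wooden lip. Plywood board 165 x 170 x 8 mm, its front edge hinged at x -130, z 18 mm, lies flat. The prop leg's hinge tube (along y) is 175 mm behind that hinge, 4 mm above the board's middle: x 45, z 22 mm when folded, x 34, z 80 locked.
- green_bar (a point): Centre of the red handle bar: a freely turning sleeve 14 mm thick, along y, 84 mm long, 100 mm from the leg's hinge, on two steel stems 90 mm apart (clear). Stand frame: folded x 3, z 113 mm, leaning 25 degrees from upright to the front; foot 50 degrees down x 81, z 156; locked x 130, z 106, leaning 75 degrees to the back. Pushing it to the back takes 3 to 8 N.
- green_leg (a joint): Prop leg against its board, rad: 0 folded, 1.6 dead centre, 2.09 locked on its stop. Let go before the centre it springs back, after it snaps on by itself. One rigid piece with the red bar: its black foot roller, 16 mm thick, 65 mm from the leg's hinge, points level to the back when folded, rolls on the base plate as it turns down, jacks the board up, and ends 10 degrees past straight down.
- green_slope (a joint): Tilt of the green slope's board about its front edge, rad: 0 flat, 0.34 standing on the locked leg.
- purple_leg (a joint): The same leg angle of the other stand, alike but with a purple sheet, rad: 0 folded. To be left alone.

How it is judged:
At the end, for the whole second after the job is handed in: The green stand's leg is locked past its centre (leg angle within 0.1 rad of its stop at 2.09), its slope stands still on the leg at 0.29 to 0.39 rad, and the purple stand's leg is still folded (under 0.1 rad) (value of joint green_leg above 1.98 rad and value of joint green_slope between 0.29 and 0.39 rad and velocity of joint green_slope between -0.05 and 0.05 rad/s and value of joint purple_leg below 0.1 rad); the robot touches nothing.
It fails at once if the purple stand's leg is swung more than 0.5 rad (value of joint purple_leg above 0.5 rad).
It also fails if it takes over 32 s, if anything falls off the work surface, if the arm or the gripper's body presses on something with over 40 N, if the wrist force passes 120 N, or if a joint passes its speed limit or range.

## Working session

There is one attempt and no reset: what is moved stays moved. The work goes in short steps, each a Python script; the robot and the scene stay as the last script left them, time stands still between calls to the robot, and variables do not carry over. Pictures are saved under pics/ and viewed, at most 10 in all, crops included, and the job is handed in when it is done.

```bash
mkdir -p pics
python3 - <<'E'
from rig import env
import cv2,numpy as np
for n in("scene","side"):
    p,d=env.get_image(n); np.savez(f"{n}.npz",p=p,d=d); cv2.imwrite(f"pics/{n}.png",p[...,::-1])
    print(n,env.camera_info(n),(d>0).mean())
print(env.camera_info("wrist"),env.read_clock(),env.read_tool_rot())
E
```

```text
scene {'vfov': 56.08679548810032, 'cx': 319.6348915278159, 'cy': 245.0806802723429, 'eye': array([ 0.97760424, -0.05656138,  0.60140825]), 'rotation': array([ 0.67236576,  0.63527629, -0.2552812 , -0.28138912])} 0.996005859375
side {'vfov': 55.34298316864204, 'cx': 313.9641833979201, 'cy': 240.9914009223221, 'eye': array([0.36855122, 0.61195347, 0.61927413]), 'rotation': array([-0.07296145,  0.90130595, -0.42532793,  0.03768758])} 0.9958951822916666
{'vfov': 61.602583378949475, 'cx': 318.8269210253694, 'cy': 234.14775509114105, 'hand_eye': array([[-2.07826715e-04, -9.50742399e-01, -3.09982012e-01,
         8.03222905e-02],
       [ 9.99999625e-01, -4.58309310e-04,  7.35228006e-04,
        -1.31657925e-04],
       [-8.41080080e-04, -3.09981743e-01,  9.50742137e-01,
        -1.22812927e-01],
       [ 0.00000000e+00,  0.00000000e+00,  0.00000000e+00,
         1.00000000e+00]])} 0.1 [ 1.91242774e-01  9.81542478e-01 -7.45138472e-04 -1.02690021e-04]
```

View pics/scene.png

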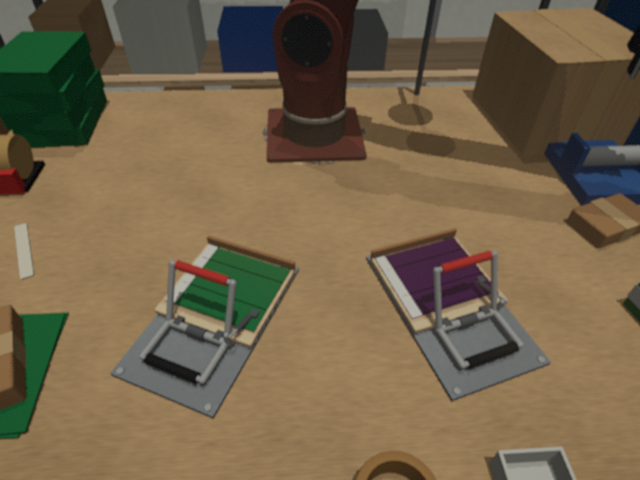

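View pics/side.png

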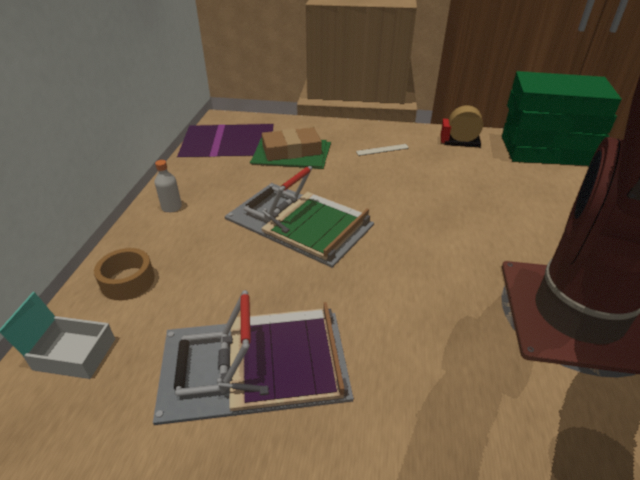

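The scene view shows the green stand at left, with its red bar at about (202,272), foot roller at (173,367) and back corners at (119,372) and (210,408). In the side view its bar is at (295,182). The stand's back points away from the robot.

```bash
cat > h.py <<'E'
import numpy as np,cv2
from scipy.spatial.transform import Rotation as R
from rig import env
def ray(n,uv):
    c=env.camera_info(n); f=240/np.tan(np.radians(c['vfov']/2))
    uv=np.atleast_2d(uv).astype(float)
    d=np.c_[(uv[:,0]-c['cx'])/f,(uv[:,1]-c['cy'])/f,np.ones(len(uv))]
    return np.array(c['eye']),R.from_quat(c['rotation']).apply(d)
def onz(n,uv,z):
    e,d=ray(n,uv); return e+d*((z-e[2])/d[:,2])[:,None]
def blob(m,box):
    k=np.zeros_like(m); x0,y0,x1,y1=box; k[y0:y1,x0:x1]=m[y0:y1,x0:x1]
    return k
def redmask(p):
    p=p.astype(int); return (p[...,0]>110)&(p[...,1]<70)&(p[...,2]<70)
def ends(k):
    (c,(w,h),a)=cv2.minAreaRect(np.argwhere(k)[:,::-1].astype(np.float32))
    b=cv2.boxPoints((c,(w,h),a)); 
    if np.linalg.norm(b[0]-b[1])<np.linalg.norm(b[1]-b[2]): s=[(b[0]+b[1])/2,(b[2]+b[3])/2]
    else: s=[(b[1]+b[2])/2,(b[3]+b[0])/2]
    return np.array(s)
E
python3 - <<'E'
from h import *
np.set_printoptions(precision=4,suppress=True)
for n,box in(("scene",(150,240,250,300)),("side",(270,150,325,205))):
    p=np.load(n+".npz")['p']; k=blob(redmask(p),box); s=ends(k); w=onz(n,s,.113)
    print(n,k.sum(),s,w,w.mean(0),np.linalg.norm(w[0]-w[1]))
p=np.load("scene.npz")['p'].astype(int)
k=blob(p.max(2)<45,(135,340,210,390)); s=ends(k); w=onz("scene",s,.020); print("roller",k.sum(),s,w,w.mean(0),np.linalg.norm(w[0]-w[1]))
g=lambda b:blob((np.load("scene.npz")['p'].astype(int).max(2)<45),b)
print("back corners",onz("scene",[[115,374],[211,411]],.008))
print("wrongstand bar",onz("scene",ends(blob(redmask(p),(430,240,510,290))),.113))
E
```

```text
scene 396 [[175.05 262.85]
 [226.35 279.95]] [[ 0.5225 -0.2323  0.113 ]
 [ 0.559  -0.1552  0.113 ]] [ 0.5408 -0.1938  0.113 ] 0.08529642685704905
side 127 [[308.0129 167.7045]
 [283.8494 186.1148]] [[ 0.5256 -0.2386  0.113 ]
 [ 0.5616 -0.1588  0.113 ]] [ 0.5436 -0.1987  0.113 ] 0.08757904778070588
roller 625 [[150.8349 342.6848]
 [203.3382 363.4098]] [[ 0.596  -0.2756  0.02  ]
 [ 0.6348 -0.194   0.02  ]] [ 0.6154 -0.2348  0.02  ] 0.09037887137930826
back corners [[ 0.638  -0.3208  0.008 ]
 [ 0.7008 -0.178   0.008 ]]
wrongstand bar [[0.5282 0.2379 0.113 ]
 [0.5499 0.1568 0.113 ]]
```

```bash
cat >> h.py <<'E'
yaw=np.radians(-24.3); X=np.array([np.cos(yaw),np.sin(yaw),0]); 
Q=R.from_matrix(np.c_[-X,np.cross([0,0,-1],-X),[0,0,-1]]).as_quat()
BAR=np.array([.542,-.196,0]); O=BAR-.003*X
def P(x,z): return O+X*x+[0,0,z]
E
python3 - <<'E'
from h import *
np.set_printoptions(precision=4,suppress=True)
env.gripper_to(0.0)
t=env.read_tcp_pos(); env.movel([t[0],t[1],.3],rate=.2)
env.goto(P(-.06,.26),Q)
t=np.array(env.read_tcp_pos()); q=R.from_quat(env.read_tool_rot())
p,d=env.get_image("wrist"); cv2.imwrite("pics/w1.png",p[...,::-1])
c=env.camera_info("wrist"); f=240/np.tan(np.radians(c['vfov']/2)); H=np.array(c['hand_eye'])
m=redmask(p).astype(np.uint8); n,l,st,ce=cv2.connectedComponentsWithStats(m)
i=1+np.argmax(st[1:,4]); s=ends(l==i)
dd=np.c_[(s[:,0]-c['cx'])/f,(s[:,1]-c['cy'])/f,np.ones(2)]
D=q.apply(dd@H[:3,:3].T); e=t+q.apply(H[:3,3])
w=e+D*((.113-e[2])/D[:,2])[:,None]
print(s,w,w.mean(0),np.linalg.norm(w[0]-w[1]),t,env.read_clock(),env.read_joint_pos(),env.read_gripper_width())
E
```

```text
[[381.  303.5]
 [337.  303.5]] [[ 0.5608 -0.1524  0.113 ]
 [ 0.5473 -0.1824  0.113 ]] [ 0.554  -0.1674  0.113 ] 0.032874846779366106 [ 0.485  -0.1693  0.2601] 4.1667 [-0.9316  0.0432  1.2381  1.8192 -0.042   1.3084  1.465 ] 3.641687326855527e-05
```

View pics/w1.png

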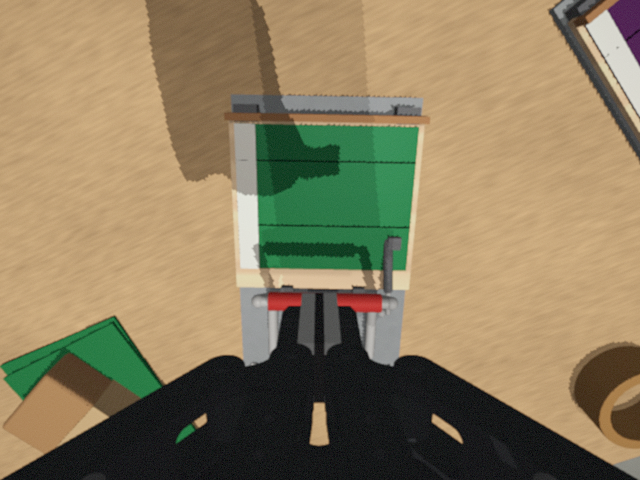

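The wrist view shows the bar square to the fingers, with ends at (268,302) and (381,302). It is centred within a few mm and 1 mm from the estimate along the push. Next is the push along the bar's computed arc.

```bash
cat > push.py <<'E'
from h import *
np.set_printoptions(precision=3,suppress=True)
def bar(a):
    hz=max(.022,.016+.065*np.sin(a)); s=(hz-.022)/.175
    s=np.arcsin(s); hx=-.130+.175*np.cos(s)-.004*np.sin(s); f=a-np.radians(25)
    return hx+.1*np.sin(f),hz+.1*np.cos(f)
env.movel(P(-.045,.113),rate=.15,rotation=Q)
f0=np.array(env.read_force())
for a in np.radians([0,15,30,45,58,70,80,90]):
    x,z=bar(a)
    hit=env.movel(P(x-.018,z),rate=.06,stop_force=30)
    f=np.array(env.read_force())-f0
    print(np.degrees(a).round(),x,z,hit,"F along",f@X,f,env.read_tcp_pos(),env.read_joint_pos()[2],env.read_clock(),flush=True)
    if hit: break
p,d=env.get_image("scene"); cv2.imwrite("pics/after.png",p[...,::-1])
E
python3 push.py
```

```text
0.0 0.002738173825930036 0.112630778703665 False F along -1.5199104336280937 [-1.118  1.217 -0.441] [ 0.525 -0.188  0.112] 1.046761834043945 5.9417
15.0 0.027052780471016672 0.13130401323288465 False F along -7.590099324396923 [-6.773  3.445 -0.767] [ 0.547 -0.199  0.131] 1.0360579962716299 6.6
30.0 0.05109179546209446 0.14811946980917456 False F along -7.621288117012786 [-7.203  2.567  0.009] [ 0.569 -0.209  0.148] 1.0232470856697464 7.2417
45.0 0.0736647802394256 0.15593120285571643 False F along -4.7001050028657945 [-5.494 -0.747 -0.66 ] [ 0.59  -0.218  0.156] 1.0050734049639254 7.7917
58.0 0.09130512839623575 0.15499018304471007 False F along -3.0424182168983047 [-3.043  0.653  0.009] [ 0.606 -0.225  0.155] 0.9862167822967706 8.2333
70.0 0.10555767047100818 0.1477906984697388 False F along -0.8741787414369472 [-0.678  0.622 -0.559] [ 0.62  -0.231  0.148] 0.9672979860021129 8.65
80.0 0.1156938662533245 0.13737014758089816 False F along -0.5793200975988133 [-0.552  0.186 -0.364] [ 0.628 -0.235  0.137] 0.9512134610631363 9.0417
90.0 0.12403656988804532 0.12326182617406994 False F along -1.1881162149495843 [-0.772  1.177 -1.151] [ 0.636 -0.238  0.123] 0.9346158855769159 9.4667
```

View pics/after.png

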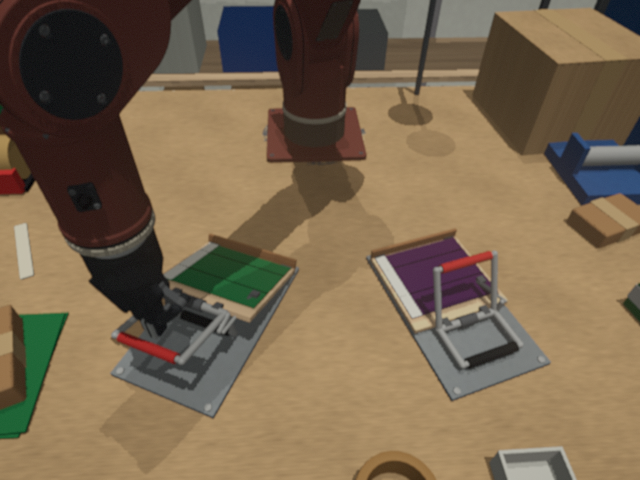

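The bar is over to the back with its centre near (147,347), and the board is raised. I'll back the tool out upward and check.

Run:
```python
from h import *
env.movel(P(.075,.15),rate=.12); env.movel(P(.03,.30),rate=.2); env.movel(P(-.08,.30),rate=.2)
p,d=env.get_image("scene"); cv2.imwrite("pics/end.png",p[...,::-1])
s=ends(blob(redmask(p),(90,300,230,400))); w=onz("scene",s,.106).mean(0); print(s,"bar stand-x",(w-O)@X,env.read_clock(),env.read_force())
```

```text
[[118.056725 335.25256 ]
 [174.81447  357.08246 ]] bar stand-x 0.12932257218167206 11.9833 [-0.95560506  0.37740698 -0.23063395]
```

View pics/end.png

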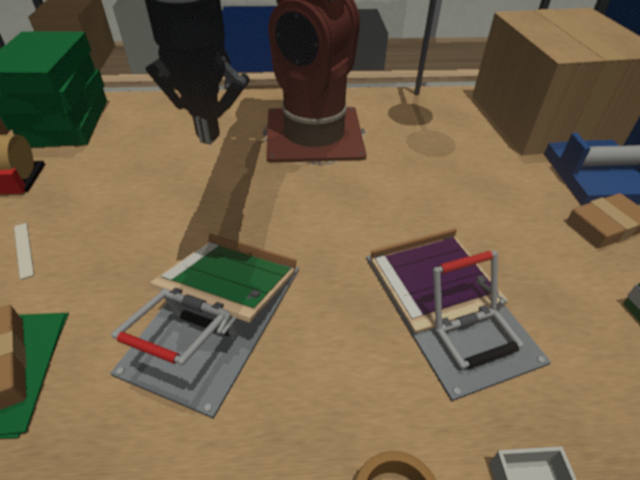

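The bar rests at stand x 129 mm (130 expected when locked), centre at (146,346). The slope stands, the arm is clear and the purple stand is untouched.

```bash
python3 -c "
from rig import env
print(env.job_done(),env.read_clock())"
```

```text
the job is handed in; nothing more can be done
the job is handed in; nothing more can be done
```

The green slope is standing by itself on its leg, with the bar measured at 129 mm against 130 mm when locked; the purple stand was left folded and the job was handed in at about 12 s (no verdict was shown).

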